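# Rock the ball sorter's seesaw gate so that each tray gets a ball

## Task

Feed one of the two balls waiting on the sorter's ledge into each tray, using only the fingertips: make sure the seesaw gate is tipped right down to its stop on one side, push one ball off the ledge so that it rolls down into that tray, then press the raised end of the gate to rock it right over to its other stop and push the second ball off the ledge so that it rolls into the other tray. Do not pick up or lift the balls, leave the gate tipped right down, and leave the tin, the cube, the chuck key and the off-cut where they are.

Things in the scene. Friction and masses are not known exactly. Their poses are not given: they have to be found in the camera images.
- sorter: Wooden ball sorter fixed to the bench: base 132 (x) x 348 (y) x 8 mm, a seesaw gate along its middle, a tray at each end, a feed ledge on the robot's side. Origin: on the bench under the gate's middle. y axis: along the gate to the left tray; x: from ledge to gate, away from the robot; z up; turned by up to 0.4 rad. Post behind the gate: 70 mm high.
- ledge_front (a point): Middle of the ledge's front edge (towards the gate), on its top face, 84 mm above the bench; axes as the sorter. From here the ledge reaches 52 mm back (-x) and 64 mm to either side. Each ball sits about 27 mm behind this edge, 30 mm left or right of this point, in a seat framed by strips 2.5 mm high (the front one 1.5 mm); pushed from behind (along +x) it rolls over the front strip and drops on to the gate.
- left_tray (a point): Centre of the left (+y) tray's floor, 8 mm above the bench; axes as the sorter. Open box, 112 mm (x) by 68 mm (y) inside; outer walls 60 mm above the bench, the wall under the gate's end 30 mm.
- right_tray (a point): The same for the right (-y) tray.
- gate (a joint): Tilt of the gate, rad: a board 200 (y) x 108 (x) x 8 mm turning about a level pin along the sorter's x, through its middle, 62 mm above the bench. 0 level; positive: left end up, parts roll to the right tray; negative: the reverse. Stops at +-0.24; starts anywhere between. Stiff: stays where left, balls do not move it, about 1 N at an end does. A fixed fence as high as the ledge stands along its near side; far rim 25 mm high, 104 mm from the fence.
- gate_left_pad (a point): Place to press on the gate's upper face, at mid-width, 85 mm left (+y) of the pivot and 15 mm from the left end. About 86 mm above the bench when this end is fully up, 46 mm when fully down. Moves with the gate.
- gate_right_pad (a point): The same place at the gate's right (-y) end.
- ball_1: Turned plain wooden ball, waxed and slippery, 32 mm in diameter, in the left (+y) seat of the ledge, its centre 100 mm above the bench. Origin: its centre (it turns as it rolls).
- ball_2: The same kind of ball, in the right (-y) seat of the ledge.
- tin_of_screws: Bystander: food tin, 57 mm across, 72 mm high. Origin: centre of the underside.
- day_cube: Bystander: pine cube with pencilled figures, 57x52x48 mm. Origin: centre of the underside.
- chuck_key: Bystander: T-shaped steel drill chuck key lying flat, 55x59x19 mm. Origin: centre of the underside.
- offcut_2: Bystander: wood off-cut, 28x62x28 mm. Origin: centre of the underside.
There are look-alikes about, which are no part of the job. Leave any green, orange or pink look-alike of the ball_2 alone.

How it is judged (in metres and radians):
On the way, in this order (a step that is already met when the one before it is completed fails the run):
1. one ball has rolled into the tray on the gate's low side, the gate down on its stop there, the other ball still on the ledge ((((y of ball_1 in the frame of sorter between 0.095 and 0.172 m and x of ball_1 in the frame of sorter between -0.06 and 0.06 m and z of ball_1 in the frame of sorter below 0.045 m) and value of joint gate below -0.17 rad and (z of ball_2 in the frame of sorter above 0.09 m and x of ball_2 in the frame of sorter below -0.065 m)) or ((y of ball_1 in the frame of sorter between -0.172 and -0.095 m and x of ball_1 in the frame of sorter between -0.06 and 0.06 m and z of ball_1 in the frame of sorter below 0.045 m) and value of joint gate above 0.17 rad and (z of ball_2 in the frame of sorter above 0.09 m and x of ball_2 in the frame of sorter below -0.065 m)) or ((y of ball_2 in the frame of sorter between 0.095 and 0.172 m and x of ball_2 in the frame of sorter between -0.06 and 0.06 m and z of ball_2 in the frame of sorter below 0.045 m) and value of joint gate below -0.17 rad and (z of ball_1 in the frame of sorter above 0.09 m and x of ball_1 in the frame of sorter below -0.065 m)) or ((y of ball_2 in the frame of sorter between -0.172 and -0.095 m and x of ball_2 in the frame of sorter between -0.06 and 0.06 m and z of ball_2 in the frame of sorter below 0.045 m) and value of joint gate above 0.17 rad and (z of ball_1 in the frame of sorter above 0.09 m and x of ball_1 in the frame of sorter below -0.065 m)))), for 0.2 s.
2. the gate has been rocked over to its other stop, the other ball still waiting on the ledge ((((y of ball_1 in the frame of sorter between 0.095 and 0.172 m and x of ball_1 in the frame of sorter between -0.06 and 0.06 m and z of ball_1 in the frame of sorter below 0.045 m) and value of joint gate above 0.17 rad and (z of ball_2 in the frame of sorter above 0.09 m and x of ball_2 in the frame of sorter below -0.065 m)) or ((y of ball_1 in the frame of sorter between -0.172 and -0.095 m and x of ball_1 in the frame of sorter between -0.06 and 0.06 m and z of ball_1 in the frame of sorter below 0.045 m) and value of joint gate below -0.17 rad and (z of ball_2 in the frame of sorter above 0.09 m and x of ball_2 in the frame of sorter below -0.065 m)) or ((y of ball_2 in the frame of sorter between 0.095 and 0.172 m and x of ball_2 in the frame of sorter between -0.06 and 0.06 m and z of ball_2 in the frame of sorter below 0.045 m) and value of joint gate above 0.17 rad and (z of ball_1 in the frame of sorter above 0.09 m and x of ball_1 in the frame of sorter below -0.065 m)) or ((y of ball_2 in the frame of sorter between -0.172 and -0.095 m and x of ball_2 in the frame of sorter between -0.06 and 0.06 m and z of ball_2 in the frame of sorter below 0.045 m) and value of joint gate below -0.17 rad and (z of ball_1 in the frame of sorter above 0.09 m and x of ball_1 in the frame of sorter below -0.065 m)))), for 0.2 s.
At the end, for the whole second after the job is handed in: One ball lies at rest in each tray (its centre within the tray walls and less than 45 mm above the bench), and the gate is tipped down to its stop on one side (beyond 0.17 rad of 0.24) ((((y of ball_1 in the frame of sorter between 0.095 and 0.172 m and x of ball_1 in the frame of sorter between -0.06 and 0.06 m and z of ball_1 in the frame of sorter below 0.045 m) and (y of ball_2 in the frame of sorter between -0.172 and -0.095 m and x of ball_2 in the frame of sorter between -0.06 and 0.06 m and z of ball_2 in the frame of sorter below 0.045 m)) or ((y of ball_1 in the frame of sorter between -0.172 and -0.095 m and x of ball_1 in the frame of sorter between -0.06 and 0.06 m and z of ball_1 in the frame of sorter below 0.045 m) and (y of ball_2 in the frame of sorter between 0.095 and 0.172 m and x of ball_2 in the frame of sorter between -0.06 and 0.06 m and z of ball_2 in the frame of sorter below 0.045 m))) and (value of joint gate below -0.17 rad or value of joint gate above 0.17 rad) and linear speed of each of ball_1, ball_2 below 0.03 m/s); the robot touches nothing.
It fails at once if a ball is lifted more than 20 mm above where it waits (z of any of ball_1, ball_2 in the frame of sorter above 0.122 m).
It fails at once if the tin, the cube, the chuck key or the off-cut is moved by more than 30 mm (distance of any of tin_of_screws, day_cube, chuck_key, offcut_2 from where it was at the start of the episode above 0.03 m).
It also fails if it takes over 51 s, if anything falls off the work surface, if the arm or the gripper's body presses on something with over 40 N, if the wrist force passes 120 N, or if a joint passes its speed limit or range.

## Robot

A 7-joint arm with a two-finger parallel gripper is mounted at the origin on a cart in front of the work surface, level with it; the furniture and walls round the work are solid. World frame = base frame: x ahead of the robot, y to its left, z up, the work surface at z = 0. Lengths are in mm, angles in rad, forces in N, time in s.
With the tool pointing down it reaches from about 400 to 925 mm from the base axis. Payload 4.1 kg.
Tool frame: the origin (TCP) lies on the mounting face of the last link; the fingertips stand 173 mm ahead of it and the grasp point (between the pads) lies 155 mm ahead of it; z points along the fingers, y is the line along which they close (so a half turn about z gives the same grasp; the last joint's range is limited). The gripper opens to 85 mm and grips with 20 to 120 N. Pads are 22 mm wide; open, the fingers measure 114 mm over their backs; the gripper's body (76 mm by 85 mm) begins 54 mm behind the grasp point. The pads swing forward as they close: fully open they stand 13 mm farther back than shut.
Start: joints at [-1.423, 0.398, 0.045, 1.537, -0.019, 1.207, -0.051], TCP at [158.766, 630.326, 404.747] pointing down, gripper open.
Joint ranges: [-2.82, 2.82], [-0.49, 2.23], [-1.37, 1.46], [0, 2.46], [-1.36, 4.5], [0.23, 2], [-2.94, 2.94]. Speed limits (rad/s): [2.57, 2.57, 3.14, 3.14, 3.14, 3.14, 3.14].

## Interface

Orientations are given as a unit quaternion [x, y, z, w].
In Python, from plant import * gives the robot as it stands. Calls block until the motion is done:
- goto(position, orientation): joint-space move of the TCP to a pose.
- line_to(position, rot=None, speed=150, contact_N=None): straight line of the TCP; rot=None keeps the orientation; speed is the mean speed in mm/s. With contact_N (N) it stops when the force on the tool has changed by that much, and returns True; else False.
- move_joints(angles): joint-space move.
- move_gripper(opening): finger opening in mm; the grip force is fixed at half the most; returns when the fingers have stopped.
- wait(seconds).
- ik(position, orientation): joint angles nearest the present ones, or None.
- read_state(): the state.
- read_camera(name): name is "scene" or "top"; returns the picture (420x560x3 uint8, red, green, blue); there is no depth.
- camera_info(name): a dict with "fx", "fy", "cx", "cy" (pixels), "extrinsics" (4x4, takes a point from camera to world coordinates). Camera axes: x right, y down, z forward; pixel columns grow to the right and rows downward; lengths in mm; the calibration is good to about 2 mm. A picture is of the moment at which its call begins. camera_info takes no time and is no camera call.
A pose or a line that the arm cannot do raises PlanningError and nothing moves.
- close_job(): hands the job in; it is judged then, once.
The state is a dict: "t": time; "joint_pos": joint angles; "dq": joint speeds; "tau": joint torques, N m; "position": TCP position; "orientation": TCP orientation; "wrist_force": force on the tool from outside, world axes, zero at the start; "torque": the same for the moment, N m; "gripper_width": finger opening in mm; "finger_force": force on a finger pad.
Only numpy, scipy, OpenCV 4.12 (cv2) and the standard library are available. Lean on these libraries where they do the work, as an engineer would, in place of code of your own. Each camera call takes 0.05 s, during which the arm holds its last target. There are 200 camera calls.

## Working session

There is one attempt and no reset: what is moved stays moved. The work goes in short steps, each a Python script; the robot and the scene stay as the last script left them, time stands still between calls to the robot, and variables do not carry over. Pictures are saved under pics/ and viewed, at most 10 in all, crops included, and the job is handed in when it is done.

```bash
mkdir -p pics; python3 - <<'E'
from plant import *
import cv2
for n in("scene","top"):
    im=read_camera(n); cv2.imwrite(f"pics/{n}0.png",im[:,:,::-1])
    c=camera_info(n); print(n,c["fx"],c["cx"],c["cy"],c["extrinsics"])
s=read_state();print(s["t"],s["position"],s["orientation"])
E
```

```text
scene 474.30914975694634 276.10130594633387 214.69752371111286 [[ 5.86122908e-01 -4.23953116e-01  6.90451803e-01 -1.92630337e+02]
 [-8.10194484e-01 -2.99638980e-01  5.03787037e-01 -5.85412965e+02]
 [-6.69580997e-03 -8.54681366e-01 -5.19109747e-01  6.59090736e+02]
 [ 0.00000000e+00  0.00000000e+00  0.00000000e+00  1.00000000e+00]]
top 497.78505451240164 273.6861822707407 205.30311395746858 [[ 9.83110724e-03 -9.93097490e-01  1.16879102e-01  4.55231680e+02]
 [-9.99802130e-01 -1.17836559e-02 -1.60264505e-02 -3.89374173e+01]
 [ 1.72930908e-02 -1.16698417e-01 -9.93016832e-01  1.13903668e+03]
 [ 0.00000000e+00  0.00000000e+00  0.00000000e+00  1.00000000e+00]]
0.1 [158.670608   630.0576797  403.78355046] [ 1.23017432e-01  9.92404115e-01 -8.84189918e-04 -3.84443183e-05]
```

View pics/scene0.png

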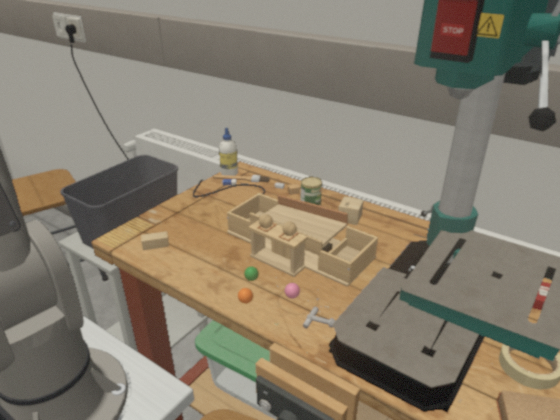

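View pics/top0.png

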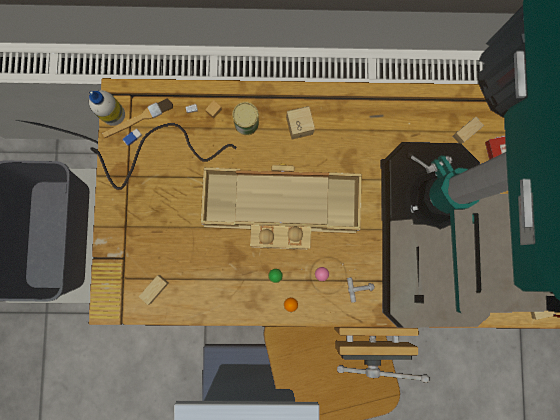

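Two plain wooden balls sit on the ledge, at top (266,236) left = ball_1 and (295,234) right = ball_2. The green, orange and pink ones on the bench are look-alikes, so I leave them. I'll confirm in one enlarged crop and measure.

```bash
cat > h.py <<'E'
import numpy as np, cv2
from plant import *
def ray(n,u,v):
    c=camera_info(n);E=np.array(c["extrinsics"]);d=E[:3,:3]@np.array([(u-c["cx"])/c["fx"],(v-c["cy"])/c["fy"],1])
    return E[:3,3],d
def onz(n,u,v,z):
    o,d=ray(n,u,v);return (o+d*(z-o[2])/d[2])
def proj(n,p):
    c=camera_info(n);E=np.linalg.inv(np.array(c["extrinsics"]));q=E[:3,:3]@np.array(p)+E[:3,3]
    return c["fx"]*q[0]/q[2]+c["cx"],c["fy"]*q[1]/q[2]+c["cy"]
def tri(a,b):
    (o,d),(p,e)=ray("top",*a),ray("scene",*b)
    s=np.linalg.lstsq(np.c_[d,-e],p-o,rcond=None)[0];return (o+d*s[0]+p+e*s[1])/2
E
python3 - <<'E'
from h import *
t=cv2.imread("pics/top0.png");s=cv2.imread("pics/scene0.png")
a=cv2.resize(t[160:260,195:370],None,fx=4.5,fy=3*1.0,interpolation=2) if 0 else cv2.resize(t[160:255,195:370],(735,399),interpolation=2)
cv2.imwrite("pics/topc.png",a)
cv2.imwrite("pics/scenec.png",cv2.resize(s[175:295,220:385],(792,576),interpolation=2))
b1=tri((266,236),(266,221));b2=tri((295,234),(289,229));print(b1,b2)
print(onz("top",266,236,100),onz("top",295,234,100))
E
```

```text
[513.42078441 -41.11181042 101.62094571] [ 517.78104674 -100.97311929  100.6964616 ]
[512.85600251 -40.30351247 100.        ] [ 517.68681066 -100.8369323   100.        ]
```

View pics/topc.png

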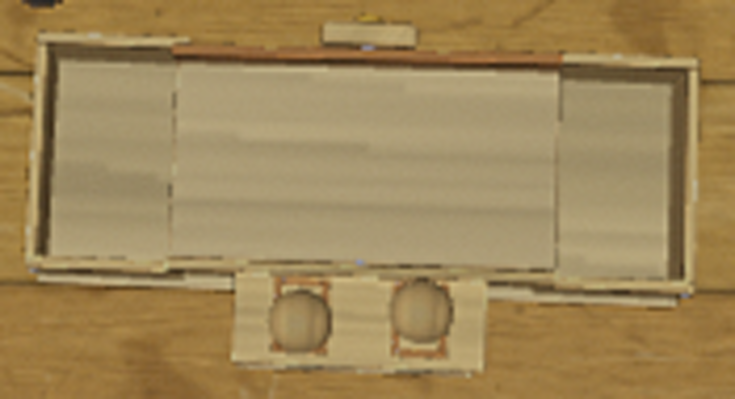

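View pics/scenec.png

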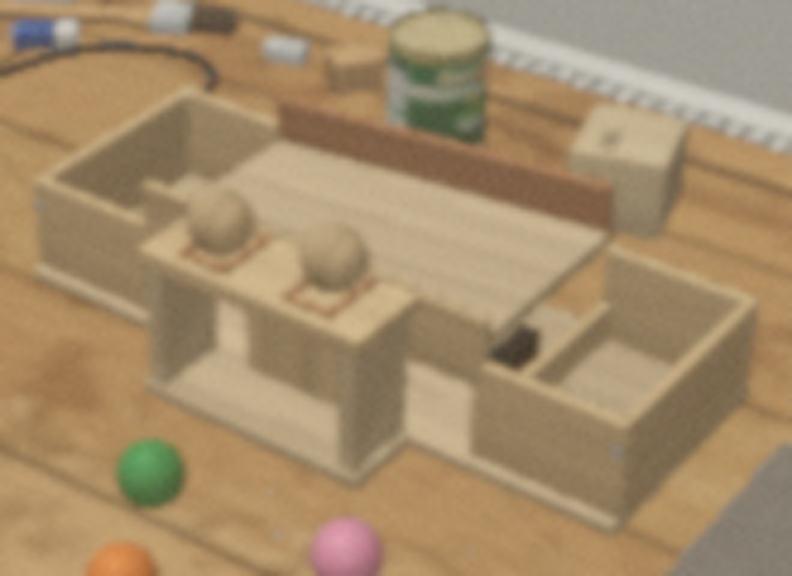

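The crops show ball_1 (left) and ball_2 (right) in their red-framed seats. The gate's right end is raised (right end at crop (600,235) of scene), so parts roll left. I'll take the sorter pose from the tray corners (topc (40,38),(697,62),(690,290),(30,264)) and the gate tilt from the gate ends.

```bash
python3 - <<'E'
from h import *
C=[onz("top",195+u/4.2,160+v/4.2,60) for u,v in[(40,38),(697,62),(690,290),(30,264)]]
C=np.array(C);print(C.round(1));
e=[C[0]-C[1],C[3]-C[2]];y=np.arctan2(-sum(e)[0],sum(e)[1]);print("yaw",y,[np.linalg.norm(v) for v in e])
o=C.mean(0);print("o",o)
# ledge corners at z=84
L=np.array([onz("top",195+u/4.2,160+v/4.2,84) for u,v in[(238,272),(487,280),(482,372),(232,360)]]);print(L.round(1))
R=np.array([[np.cos(y),-np.sin(y)],[np.sin(y),np.cos(y)]])
print(((L[:,:2]-o[:2])@R).round(1))
B=np.array([tri((266,236),(266,221)),tri((295.3,234),(289.3,228.5))]);print(((B[:,:2]-o[:2])@R).round(1))
# gate tilt: predicted gate end far corner pixel for tilt candidates vs observed
for th in(-.24,-.12,0,.12,.24):
  for sy,uv in((-1,None),(1,None)):
    p=np.array([40,sy*100*np.cos(th)]);w=R@p+o[:2];w2=R@np.array([-50,sy*100*np.cos(th)])+o[:2]
    f=lambda w:(np.array(proj("scene",[*w,66+sy*100*np.sin(th)]))-[220,175])*4.8
    print(th,sy,f(w).round(),f(w2).round())
E
```

```text
[[ 660.6   96.4   60. ]
 [ 652.3 -248.2   60. ]
 [ 532.4 -243.2   60. ]
 [ 542.1   98.4   60. ]]
yaw -0.026138786715463342 [np.float64(344.62772107340436), np.float64(341.8119157735318)]
o [596.85332351 -74.15948983  60.        ]
[[ 537.3   -9.6   84. ]
 [ 534.6 -135.7   84. ]
 [ 488.2 -133.2   84. ]
 [ 492.9   -7.3   84. ]]
[[ -61.3   63. ]
 [ -60.6  -63.1]
 [-107.1  -61.9]
 [-105.7   64.1]]
[[-84.3  30.9]
 [-78.3 -29.5]]
-0.24 -1 [595. 216.] [492. 302.]
-0.24 1 [269. 176.] [160. 250.]
-0.12 -1 [597. 239.] [495. 326.]
-0.12 1 [265. 156.] [156. 229.]
0 -1 [597. 261.] [495. 348.]
0 1 [264. 136.] [154. 208.]
0.12 -1 [594. 281.] [493. 369.]
0.12 1 [265. 116.] [154. 188.]
0.24 -1 [588. 300.] [487. 389.]
0.24 1 [268.  97.] [157. 169.]
```

Tilt is about -0.12 (left end lower), so I press the left end to its stop and then push ball_1.

```bash
cat >> h.py <<'E'
Y=-0.026;O=np.array([596.9,-74.2]);Q=[-np.sin(Y),np.cos(Y),0,0]
R2=np.array([[np.cos(Y),-np.sin(Y)],[np.sin(Y),np.cos(Y)]])
def P(x,y,tip): return [*(R2@np.array([x,y])+O),tip+173]
def say(l):
    s=read_state();p=np.array(s["position"]);print(l,round(s["t"],2),(R2.T@(p[:2]-O)).round(1),"tip z",round(p[2]-173,1),"F",np.round(s["wrist_force"],1))
def press(y):
    goto(P(0,y,130),Q);line_to(P(0,y,100),speed=120);say("over")
    hit=line_to(P(0,y,38),speed=40,contact_N=10);say(f"hit {hit}")
    line_to(P(0,y,130),speed=150)
E
python3 - <<'E'
from h import *
move_gripper(0); press(85)
goto(P(-135,30,130),Q); say("behind")
cv2.imwrite("pics/a.png",np.vstack([read_camera("top")[140:280,180:400],read_camera("scene")[160:300,200:420]])[:,:,::-1].repeat(2,0).repeat(2,1))
E
```

```text
over 3.98 [-0.1 85.3] tip z 99.6 F [-0.5  0.6  0. ]
hit True 5.17 [ 0.1 84.5] tip z 47.9 F [-1.2  0.8  7.7]
behind 6.5 [-135.4   30.2] tip z 129.5 F [-0.   0.1  1.2]
```

View pics/a.png

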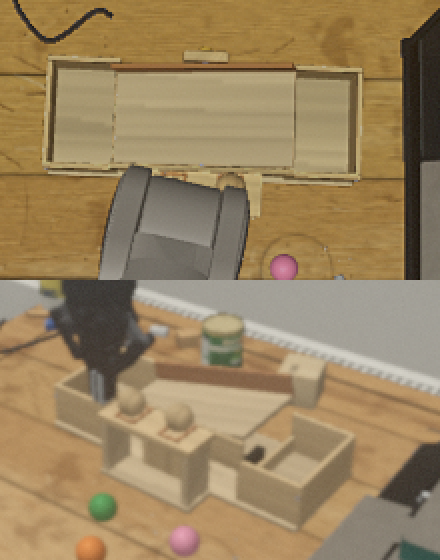

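Both balls are still seated, the closed fingers stand behind ball_1, and the gate's right end is fully up. I'll push ball_1.

```bash
cat >> h.py <<'E'
def push(y):
    goto(P(-135,y,130),Q);line_to(P(-135,y,94),speed=100);say("down")
    h=line_to(P(-66,y,94),speed=40,contact_N=15);say(f"pushed {h}")
    line_to(P(-135,y,100),speed=150);wait(1)
E
python3 - <<'E'
from h import *
push(30)
line_to(P(-135,30,130),speed=100); goto(P(-100,170,230),Q);say("up")
cv2.imwrite("pics/b.png",np.vstack([read_camera("top")[140:280,180:400],read_camera("scene")[160:300,200:420]])[:,:,::-1].repeat(2,0).repeat(2,1))
E
```

```text
down 7.36 [-134.9   29.9] tip z 94.0 F [ 0.4 -0.5 -0. ]
pushed False 9.23 [-66.2  30. ] tip z 94.0 F [ 0.2 -0.5 -0.2]
up 12.03 [-100.6  168.7] tip z 228.7 F [-0. -1. -0.]
```

View pics/b.png

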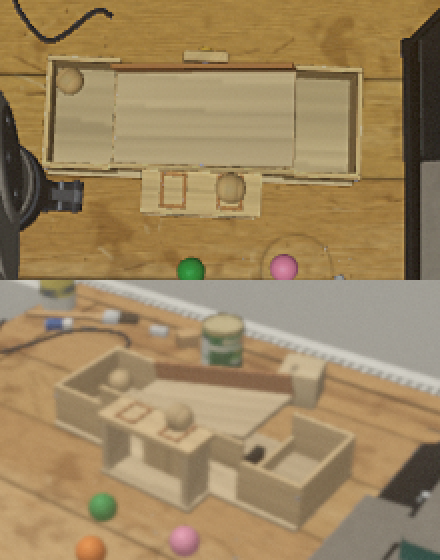

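Ball_1 lies in the left tray (crop (70,80)) and ball_2 is still seated. Next I rock the gate with the right end, check it, and push ball_2.

```bash
python3 - <<'E'
from h import *
goto(P(0,-85,230),Q); press(-85)
line_to(P(0,-85,230),speed=200); goto(P(-135,-30,200),Q); say("b")
cv2.imwrite("pics/c.png",np.vstack([read_camera("top")[140:280,180:400],read_camera("scene")[160:300,200:420]])[:,:,::-1].repeat(2,0).repeat(2,1))
E
```

```text
over 14.07 [  0.5 -85.1] tip z 101.1 F [1.1 0.4 1.3]
hit True 15.29 [  0.1 -84.7] tip z 46.5 F [-1.6  1.3  7.5]
b 17.3 [-135.4  -29.4] tip z 199.2 F [0.7 0.7 0.8]
```

View pics/c.png

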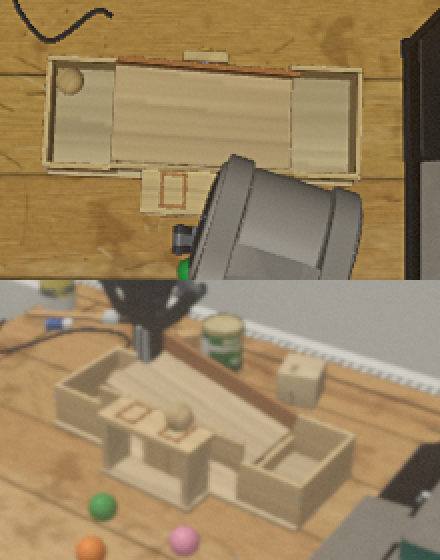

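The gate is now right-end down, and ball_2 is still in its seat (scene crop (178,415)). I'll push it.

```bash
python3 - <<'E'
from h import *
push(-30)
line_to(P(-135,-30,130),speed=100); goto(P(-100,170,230),Q);say("up")
cv2.imwrite("pics/d.png",np.vstack([read_camera("top")[140:280,180:400],read_camera("scene")[160:300,200:420]])[:,:,::-1].repeat(2,0).repeat(2,1))
E
```

```text
down 18.29 [-134.4  -30.2] tip z 94.8 F [ 0.9 -0.1  0. ]
pushed False 20.17 [-66.2 -30. ] tip z 94.0 F [ 0.   0.6 -0.5]
up 23.13 [-100.4  168.4] tip z 229.1 F [-0.  -0.4 -0.1]
```

View pics/d.png

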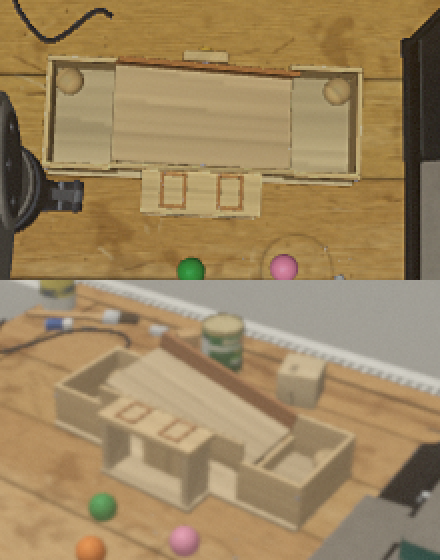

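One ball lies in each tray (crop (70,80) and (337,92)), the gate is down on the right, and the robot is clear. I'll hand the job in.

```bash
python3 - <<'E'
from h import *
wait(2.5);print(close_job())
E
```

```text
the job is handed in; nothing more can be done
None
```

The job is handed in: ball_1 is in the left tray, ball_2 is in the right tray, the gate is tipped down to its right stop, and I never touched the bystanders or look-alikes (about 26 s of the 51 s used; no verdict came back).

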